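# Swap tools at the ceramics table and poise the ball stylus over the mark

## Task

Put the green-handled shaper away: take it out of the blue slanted stand and put it upright, wooden foot first, all the way into the empty hole of the wooden tool block, and let go of it. Then draw the red-handled ball stylus out of the block and hold it like a pencil, handle up and slanting halfway between upright and level, with its steel ball about 3 cm above the blue dot on the tile, never touching the tile; finish while still holding it there, still. Leave the black and white tools in the block, and the jar and the bowl where they stand.

Things in the scene. Friction and masses are not known exactly. Their poses are not given: they have to be found in the camera images.
- shaper: Clay shaper, loose, about 40 g: a round rod 160 mm long, 15 mm thick, wooden foot (lowest 50 mm, its last 12 mm tapering to 11 mm) and green handle. Origin at the centre of the foot's end face, z along the rod from the foot to the handle's top. At the start it is in the slanted stand, leaning 25 to 28 degrees from vertical, 55 mm of it inside the tube.
- stand: Slanted stand, blue ceramic, fixed: foot plate 120 x 80 x 12 mm and a tube (inside 18 mm, outside 28 mm, 55 mm deep) leaning 25 degrees from vertical towards the stand's -x, so a tool's top is nearer the robot. Origin under the plate's centre, z up. Tube's inner floor: 18 mm along +x, 25 mm up; mouth about 74 mm up. Left or right of the tile.
- rack: Wooden tool block, fixed, 70 x 240 x 65 mm (x, y, z), with four vertical holes at its y = -90, -30, 30 and 90 mm, each 18 mm wide, 55 mm deep (floor 10 mm above the table). Origin at its underside's centre, z up. The hole at y = -90 mm is empty; the others hold stylus, pick and reamer in any order. Stands on the other side of the tile from the stand.
- rack_hole0 (a point): Centre of the mouth of the empty hole, on the tool block's top face, 65 mm above the table. Axes as the tool block's.
- stylus: Ball stylus, loose, about 60 g: round red handle 16 mm in diameter and 140 mm long, below it a thin steel shank and a steel ball 14 mm in diameter; 180 mm long in all. Origin at the ball's lowest point, z along the tool from the ball to the handle's top. At the start it stands ball down in one of the block's holes, its top 190 mm above the table.
- stylus_ball (a point): Centre of the stylus's steel ball, 7 mm above the stylus's origin along its axis.
- tile: Fired grey-brown stoneware tile, 110 x 110 x 12 mm, on a low metal banding wheel (160 mm across, 60 mm tall) that is locked and fixed to the table. The tile's top face is 72 mm above the table. Along its far (+x) edge it has a low ridge and at its two far corners posts 40 mm tall. Origin at the centre of the wheel's underside, on the table, z up.
- tile_dot (a point): Centre of the blue dot, 18 mm across, in the middle of the tile's top face, 72 mm above the table. z up.
- pick: Bystander tool with a black handle and a steel foot, a round rod 15 mm in diameter and 140 mm long, upright in a hole of the block, its top 150 mm above the table. Origin at its foot, z up along it.
- reamer: Bystander tool with a white handle and a steel foot, a round rod 15 mm in diameter and 140 mm long, upright in a hole of the block, its top 150 mm above the table. Origin at its foot, z up along it.
- jar: Bystander: amber glass jar with a yellow cap, 64 mm in diameter, 90 mm tall, on the table beyond the tile. Origin at the centre of its underside.
- bowl: Bystander: white plastic bowl, 90 mm in diameter, 45 mm tall, on the table beyond the tile. Origin at the centre of its underside.

How it is judged:
By the outcome, as a careful person would: the job done as asked, in the order asked, and still so for the second after the job is handed in, while the arm keeps its last pose, push and grip.
It also fails if it takes over 67 s, if anything falls off the work surface, if the arm or the gripper's body presses on something with over 40 N, if the wrist force passes 120 N, or if a joint passes its speed limit or range.

## Robot

A 6-joint arm with a two-finger parallel gripper is mounted at the origin on the work surface. World frame = base frame: x ahead of the robot, y to its left, z up, the work surface at z = 0. Lengths are in m, angles in rad, forces in N, time in s.
With the tool pointing down it reaches from about 0.35 to 0.975 m from the base axis. Payload 4.9 kg.
Tool frame: the origin (TCP) lies midway between the tips of the shut fingers; the grasp point (between the pads) lies 19 mm behind it (ctrl.hold_point_z is the distance from the TCP to the grasp point, in m); z points along the fingers, y is the line along which they close (so a half turn about z gives the same grasp; the last joint's range is limited). The gripper opens to 85 mm and grips with 20 to 120 N. Pads are 22 mm wide; open, the fingers measure 114 mm over their backs; the gripper's body (76 mm by 85 mm) begins 54 mm behind the grasp point. The pads swing forward as they close: fully open they stand 13 mm farther back than shut.
Start: joints at [-1.328, 0.053, 1.613, -0, 1.476, -0.119], TCP at [0.221, -0.585, 0.2] pointing down, gripper open.
Joint ranges: [-3.01, 3.01], [-1.01, 2.22], [0.06, 2.58], [-1.02, 4.17], [0.09, 2.62], [-3.14, 3.14]. Speed limits (rad/s): [2.57, 2.57, 3.14, 3.14, 3.14, 3.14].

## Interface

Orientations are given as a rotation vector (axis times angle).
In Python, from station import status, viewer, finish_job, ctrl gives the robot as it stands.
- The arm moves only by the shell command python3 -m jog 'ROWS' [FORCE]. ROWS is JSON, a list of rows, each a list of 7 numbers: the turn, a rotation vector about the tool's x, y, z each as a share of 5 degrees, from -1 to 1, then the shift along the tool's x, y, z each as a share of 30 mm, from -1 to 1, then the opening, from -1 (shut) to 1 (fully open). A call has 1 to 5 rows; each row shifts and turns the commanded pose from where the row before left it, along the tool's axes as they then stand; what a row does not reach is not made up. A row lasts 1/8 s, in which the tool goes at most 62.5 mm and 10.7 degrees, less where a joint would pass 70% of its speed; a pose out of reach is approached as far as the arm can. A call with a number of a shift or a turn outside -1 to 1 is refused whole. A call with a gripper value outside its range is refused whole. The fingers move at their own pace and stop on an object; FORCE is the grip in N (left out, the last holds). Time passes only in rows, so rows that do not move let the fingers close. It gives the time, the measured TCP pose, the force, the opening and the grip force at its end, in the units of the state.
- status.get_obs(): the state, without advancing time (a new reading comes with each control period).
- viewer.get_image(name): name is "side" or "top"; returns a dict with "img" (480x640x3 uint8, red, green, blue), "fovy" (degrees; the focal length in pixels is half the picture's height over the tangent of half this angle, whatever the lens; pixels are square), "cx", "cy" (the principal point, pixels), "rvec" (rotation vector, rad) and "tvec" (3), from world to camera coordinates, as OpenCV has them. Camera axes: x right, y down, z forward; pixel columns grow to the right and rows downward; lengths in m; the calibration is good to about 2 mm. A picture is of the moment at which its call begins. There is no depth.
- finish_job(): hands the job in; it is judged then, once.
The state is a dict: "t": time; "q": joint angles; "dq": joint speeds; "effort": joint torques, N m; "tool_pos": TCP position; "tool_rot": TCP orientation; "contact_force": force on the tool from outside, world axes, zero at the start; "wrist_torque": the same for the moment, N m; "opening": finger opening in m; "grip_force": force on a finger pad.
Only numpy, scipy, OpenCV 4.12 (cv2) and the standard library are available. Lean on these libraries where they do the work, as an engineer would, in place of code of your own. Each camera call takes 0.05 s, during which the arm holds its last target. There are 200 camera calls.

## Working session

There is one attempt and no reset: what is moved stays moved. The work goes in short steps, Python scripts to look and compute and a shell command to move; the robot and the scene stay as the last step left them, time stands still between calls to the robot, and variables do not carry over. Pictures are saved under pics/ and viewed, at most 10 in all, crops included, and the job is handed in when it is done.

```bash
ls; mkdir -p pics
cat > h.py <<'E'
import numpy as np, cv2
from scipy.spatial.transform import Rotation as R
def K(d):
    f=d["img"].shape[0]/2/np.tan(np.radians(d["fovy"])/2)
    return np.array([[f,0,d["cx"]],[0,f,d["cy"]],[0,0,1]])
E
python3 - <<'E'
from h import *
from station import status,viewer,ctrl
import pickle
o=status.get_obs(); print(o, ctrl.hold_point_z)
D={}
for n in("side","top"):
    d=viewer.get_image(n); D[n]=d; cv2.imwrite(f"pics/{n}0.png",d["img"][...,::-1]); print(n,d["fovy"],d["cx"],d["cy"],d["rvec"],d["tvec"],[k for k in d])
    print(-R.from_rotvec(np.ravel(d["rvec"])).as_matrix().T@np.ravel(d["tvec"]))
pickle.dump(D,open("d0.pkl","wb"))
E
```

```text
pics
{'t': 0.0, 'q': array([-1.32802320e+00,  5.33533040e-02,  1.61430340e+00, -1.53374305e-05,
        1.47602555e+00, -1.18969754e-01]), 'dq': array([-1.04891257e-03, -5.66769517e-04,  1.32945873e-03, -4.03735416e-04,
       -6.85095438e-05,  1.67302853e-03]), 'effort': array([ 1.26420699e-03, -3.93676829e+01, -3.70177102e+01, -6.37588840e-06,
        6.99996526e-03,  1.90114953e-06]), 'tool_pos': array([ 0.22103448, -0.58386075,  0.1982597 ]), 'tool_rot': array([-3.08829374e+00, -5.64758520e-01,  2.26837355e-04]), 'contact_force': array([ 0.51379926,  0.25983618, -0.6126127 ]), 'wrist_torque': array([ 0.00101492, -0.00681675, -0.01695344]), 'grip_force': 0.0, 'opening': 0.08554030343081317} 0.0187
side 42.677382922073264 319.7642152309516 237.4328994622816 [ 0.2509485  -2.6124446   1.50609716] [0.61737335 0.14374277 1.00108166] ['img', 'fovy', 'cx', 'cy', 'rvec', 'tvec']
[0.43491603 0.90070449 0.63526042]
top 57.50603843073754 319.8279583038912 236.23571345880234 [ 2.10243649 -2.12924435  0.21020434] [-0.01308292  0.6452696   0.85326457] ['img', 'fovy', 'cx', 'cy', 'rvec', 'tvec']
[ 0.46320926 -0.02139084  0.96414939]
```

View pics/side0.png

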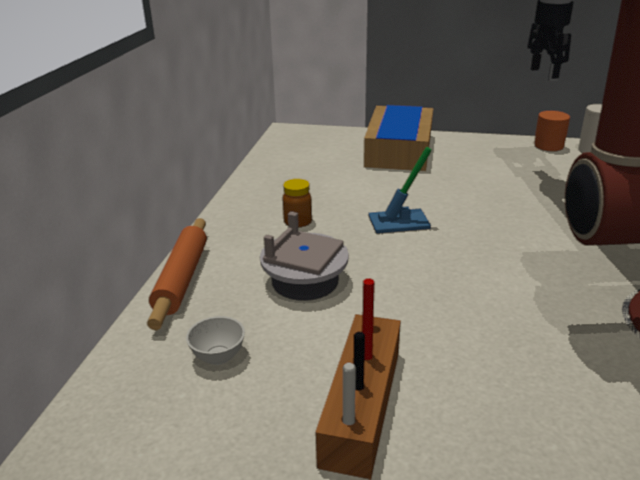

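View pics/top0.png

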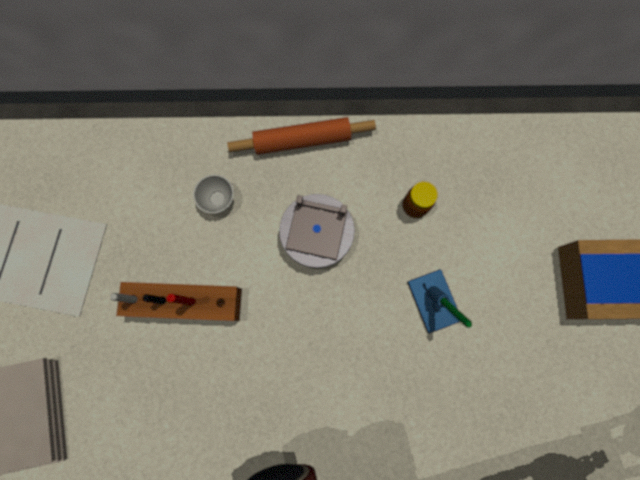

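The side view shows the shaper's top near (428,150), the red stylus's top near (369,281) and the dot near (304,248). The top view shows the empty hole near (221,302), the stylus's top near (172,298), the dot near (317,229) and the shaper's top near (468,324). I'll enlarge crops next.

Run:
```python
import cv2,numpy as np
s=cv2.imread("pics/side0.png");t=cv2.imread("pics/top0.png")
def c(i,x,y,w,h,k): return cv2.resize(i[y:y+h,x:x+w],(w*k,h*k),interpolation=cv2.INTER_CUBIC)
# scale 5, 80x60 -> 400x300 ; 
a=c(s,360,140,80,100,3); 
A=np.hstack([c(s,365,140,80,100,5),c(t,400,260,80,100,5)])
cv2.imwrite("pics/c1.png",A)
B=np.vstack([c(t,110,275,133,50,6),c(s,310,270,100,0+50,6) if 0 else np.zeros((0,798,3),np.uint8)])
C=np.hstack([c(s,310,270,100,100,3)[:, :300],c(s,310,370,100,100,3)[:, :300],np.zeros((300,198,3),np.uint8)])
cv2.imwrite("pics/c2.png",np.vstack([B,C]))
```

```text
(no output)
```

View pics/c1.png

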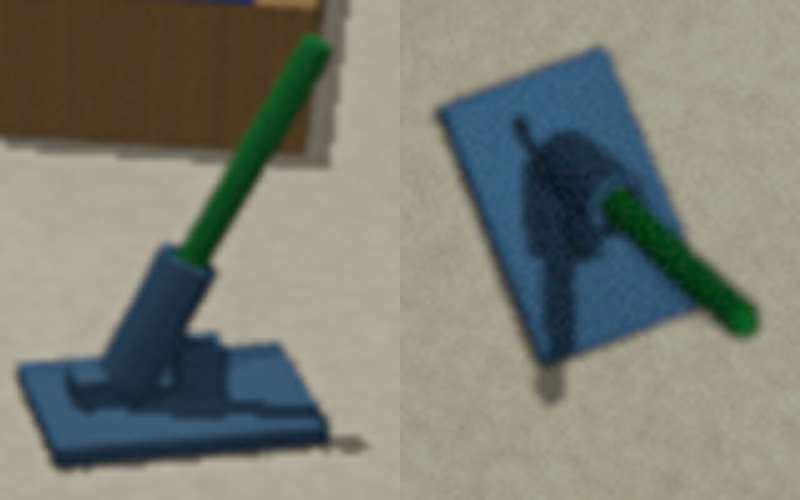

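View pics/c2.png

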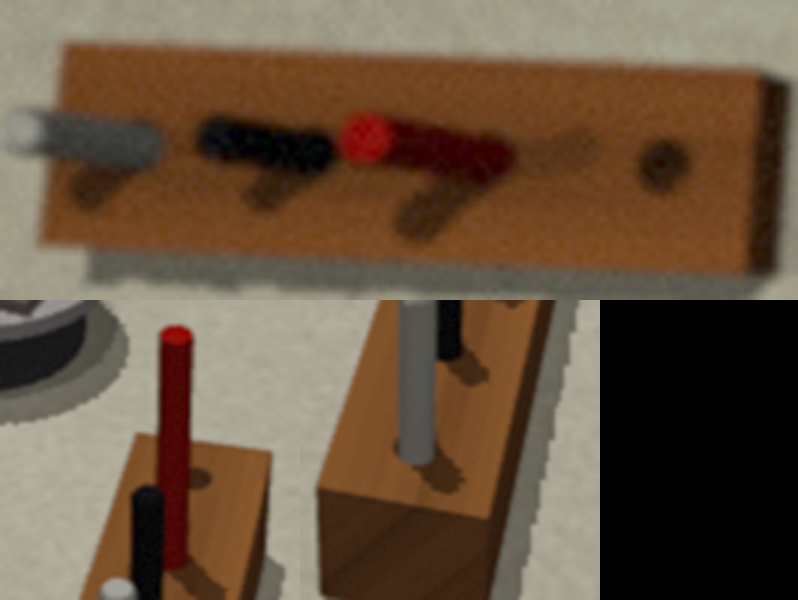

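Crop readings. In c1, the shaper's axis runs from (316,44) to (196,256) in the side half and from (743,320) to (622,207) in the top half. In c2, the empty hole is at (663,166) in the top strip, the stylus's top is at (366,139) there and at (177,333) in the side crop, and the block's corners are visible.

```bash
cat >> h.py <<'E'
import pickle
def cam(d):
    Rm=R.from_rotvec(np.ravel(d["rvec"])).as_matrix(); t=np.ravel(d["tvec"]); return Rm,t,-Rm.T@t
def ray(d,p):
    Rm,t,c=cam(d); r=Rm.T@np.linalg.inv(K(d))@[p[0],p[1],1]; return c,r/np.linalg.norm(r)
def tri(d1,p1,d2,p2):
    c1,r1=ray(d1,p1);c2,r2=ray(d2,p2)
    s=np.linalg.lstsq(np.c_[r1,-r2],c2-c1,rcond=None)[0]
    a,b=c1+s[0]*r1,c2+s[1]*r2; return (a+b)/2,np.linalg.norm(a-b)*1000
def atz(d,p,z):
    c,r=ray(d,p); return c+(z-c[2])/r[2]*r
def proj(d,X):
    Rm,t,c=cam(d); q=K(d)@(Rm@np.asarray(X,float)+t); return q[:2]/q[2]
E
python3 - <<'E'
from h import *
np.set_printoptions(precision=4,suppress=True)
D=pickle.load(open("d0.pkl","rb"));s,t=D["side"],D["top"]
C1s=lambda u,v:(365+(u+.5)/5-.5,140+(v+.5)/5-.5); C1t=lambda u,v:(400+(u-399.5)/5-.5,260+(v+.5)/5-.5)
C2t=lambda u,v:(110+(u+.5)/6-.5,275+(v+.5)/6-.5); C2s=lambda u,v:(310+(u+.5)/3-.5,270+(v-299.5)/3-.5);C2b=lambda u,v:(310+(u-299.5)/3-.5,370+(v-299.5)/3-.5)
def line(d,a,b):
    c,r1=ray(d,a);_,r2=ray(d,b);n=np.cross(r1,r2);return c,n/np.linalg.norm(n)
c1,n1=line(s,C1s(316,44),C1s(196,256));c2,n2=line(t,C1t(743,320),C1t(622,207))
a=np.cross(n1,n2);a/=np.linalg.norm(a);a*=np.sign(a[2])
print("axis",a,"tilt",np.degrees(np.arccos(a[2])),"az",np.degrees(np.arctan2(a[1],a[0])))
top=tri(s,C1s(316,42),t,C1t(743,320));print("top",top)
for z in(.08,.12,.16,.19):
    print(z,np.linalg.solve(np.array([n1,n2,[0,0,1]]),[n1@c1,n2@c2,z]))
print("plate corners",[atz(t,C1t(*p),.012)[:2] for p in[(440,110),(600,47),(695,312),(550,365)]])
print("hole tri",tri(s,C2s(203,478),t,C2t(663,166)),"atz",atz(t,C2t(663,166),.065),atz(s,C2s(203,478),.065))
print("sty top",tri(s,C2s(177,333),t,C2t(366,139)),atz(t,C2t(366,139),.19))
print("sty base",tri(s,C2s(174,566),t,C2t(495,160)))
print("top corners",[atz(t,C2t(*p),.065)[:2] for p in[(63,43),(758,70),(750,273),(42,245)]])
print("side corners",[atz(s,q,.065)[:2] for q in[C2s(137,435),C2s(271,453),C2b(489,518),C2b(318,487)]])
print("blk corner tri",tri(s,C2s(137,435),t,C2t(758,70)),tri(s,C2s(271,453),t,C2t(750,273)))
print("dot",tri(s,(304,248),t,(317,229)))
for n,p in(("side",(304,248)),("top",(317,229))):
    im=D[n]["img"].astype(int)[p[1]-9:p[1]+9,p[0]-9:p[0]+9];m=im[...,2]-im[...,0]>60;y,x=np.nonzero(m);print(n,x.mean()+p[0]-9,y.mean()+p[1]-9,m.sum())
E
```

```text
axis [-0.4157 -0.1195  0.9016] tilt 25.625415747660636 az -163.96192704541787
top (array([ 0.4621, -0.284 ,  0.1677]), np.float64(0.5520203798121922))
0.08 [ 0.5023 -0.2722  0.08  ]
0.12 [ 0.4839 -0.2775  0.12  ]
0.16 [ 0.4655 -0.2828  0.16  ]
0.19 [ 0.4516 -0.2868  0.19  ]
plate corners [array([ 0.5526, -0.2108]), array([ 0.5792, -0.2822]), array([ 0.4651, -0.3151]), array([ 0.4438, -0.2519])]
hole tri (array([0.5077, 0.1834, 0.0648]), np.float64(5.454812117449701)) atz [0.5105 0.1835 0.065 ] [0.505  0.1837 0.065 ]
sty top (array([0.5128, 0.2427, 0.1889]), np.float64(0.14709922124556374)) [0.5128 0.2423 0.19  ]
sty base (array([0.5124, 0.2426, 0.0583]), np.float64(2.345380056967422))
top corners [array([0.5548, 0.3907]), array([0.5425, 0.1521]), array([0.4744, 0.1531]), array([0.4867, 0.3924])]
side corners [array([0.5421, 0.1552]), array([0.474 , 0.1579]), array([0.4848, 0.3953]), array([0.5539, 0.3924])]
blk corner tri (array([0.5426, 0.1525, 0.063 ]), np.float64(0.28630192714984426)) (array([0.4743, 0.1537, 0.0618]), np.float64(0.21917510193545503))
dot (array([ 0.6602, -0.0155,  0.0702]), np.float64(1.4855506183759324))
side 303.5 247.5 34
top 316.4186046511628 228.02325581395348 43
```

```bash
cat >> h.py <<'E'
np.set_printoptions(precision=3,suppress=True)
def frame(z,yhint):
    z=np.array(z,float)/np.linalg.norm(z); y=np.array(yhint,float)-np.dot(yhint,z)*z; y/=np.linalg.norm(y)
    return np.c_[np.cross(y,z),y,z]
def plan(Rt,p):
    "total turn in 5-degree units (tool axes), then total shift in 30 mm units in the turned frame / the present frame"
    from station import status
    o=status.get_obs(); R0=R.from_rotvec(o["tool_rot"]).as_matrix(); d=np.asarray(p)-o["tool_pos"]
    print("turn",np.degrees(R.from_matrix(R0.T@Rt).as_rotvec())/5,"shift after turn",Rt.T@d/.03,"shift now",R0.T@d/.03)
    print("pos",o["tool_pos"],"y",R0[:,1],"z",R0[:,2],"F",o["contact_force"],"t",o["t"],"open",o["opening"],"grip",o["grip_force"])
def az(tilt,azim):
    t,a=np.radians([tilt,azim]); return np.array([np.sin(t)*np.cos(a),np.sin(t)*np.sin(a),np.cos(t)])
E
python3 - <<'E'
from h import *
a=az(25.8,-163.5)
for s in(1,-1):
    F=frame(-a,[-.284*s,.959*s,0]); plan(F,np.array([.4803,-.2787,.128])+.1*a)
E
python3 -c "
from station import ctrl;print([x for x in dir(ctrl) if x[0]!='_'])"
```

```text
turn [ -7.851  -0.321 -34.291] shift after turn [-9.039  7.302  3.643] shift now [10.236 -6.566 -0.64 ]
pos [ 0.221 -0.584  0.198] y [ 0.354 -0.935 -0.002] z [-0.     0.002 -1.   ] F [-0.087 -0.521 -0.182] t 0.1 open 0.08528070592573103 grip 0.0
turn [-0.211  5.156  0.827] shift after turn [ 9.039 -7.302  3.643] shift now [10.236 -6.566 -0.64 ]
pos [ 0.221 -0.584  0.198] y [ 0.354 -0.935 -0.002] z [-0.     0.002 -1.   ] F [-0.087 -0.521 -0.182] t 0.1 open 0.08528070592573103 grip 0.0
['MotionError', 'hold_point_z']
```

```bash
python3 -m jog '[[0,0,0,0.9,-0.6,-0.6,1],[0,0,0,0.9,-0.6,-0.5,1],[0,0,0,0.9,-0.6,0,1],[0,0,0,0.9,-0.6,0,1],[0,0,0,0.9,-0.6,0,1]]'
python3 -m jog '[[0,0,0,0.9,-0.6,0,1],[0,0,0,0.9,-0.6,0,1],[0,0,0,0.9,-0.6,0,1],[0,0,0,0.9,-0.6,0,1],[0,0,0,0.9,-0.6,0,1]]'
python3 -m jog '[[0,0.9,0.1,0.3,-0.2,0,1],[0,0.9,0.2,0.3,-0.2,0,1],[0,0.9,0.2,0,0,0,1],[0,0.9,0.2,0,0,0,1],[0,0.9,0.1,0,0,0,1]]'
python3 -m jog '[[0,0.65,0,0,0,0,1],[0,0,0,0,0,0,1]]'
python3 - <<'E'
from h import *
a=az(25.8,-163.5)
F=frame(-a,[.284,-.959,0]); plan(F,np.array([.4803,-.2787,.128])+.1*a)
E
```

```text
t: 0.72
tool_pos: [0.316, -0.4514, 0.2319]
tool_rot: [-3.09, -0.565, 0.0]
contact_force: [0.0, -0.3, 0.8]
opening: 0.0855
grip_force: 0.0
t: 1.35
tool_pos: [0.4103, -0.3194, 0.2319]
tool_rot: [-3.09, -0.565, 0.001]
contact_force: [-0.0, -0.1, 0.3]
opening: 0.0856
grip_force: 0.0
t: 1.98
tool_pos: [0.4226, -0.3028, 0.2329]
tool_rot: [-2.981, -0.436, -0.593]
contact_force: [-0.3, -0.2, 0.0]
opening: 0.0852
grip_force: 0.0
t: 2.22
tool_pos: [0.4217, -0.303, 0.2321]
tool_rot: [-2.957, -0.43, -0.67]
contact_force: [-0.6, -0.5, -0.6]
opening: 0.0852
grip_force: 0.0
turn [-0.177  0.026 -0.034] shift after turn [ 0.384 -0.223  0.705] shift now [ 0.385 -0.213  0.708]
pos [ 0.422 -0.303  0.232] y [ 0.288 -0.958 -0.015] z [ 0.411  0.138 -0.901] F [-0.579 -0.527 -0.589] t 2.225 open 0.08516228442249726 grip 0.0
```

```bash
python3 -m jog '[[-0.18,0,0,0.38,-0.22,0.3,1],[0,0,0,0,0,0.6,1],[0,0,0,0,0,0.8,1],[0,0,0,0,0,0.8,1],[0,0,0,0,0,0.8,1]]'
python3 -m jog '[[0,0,0,0,0,0.7,1],[0,0,0,0,0,0,1],[0,0,0,0,0,0,1]]'
python3 - <<'E'
from h import *
from station import viewer
a=az(25.8,-163.5)
F=frame(-a,[.284,-.959,0]); plan(F,np.array([.4803,-.2787,.128]))
s=viewer.get_image("side")["img"][60:240,330:530,::-1];t=viewer.get_image("top")["img"][220:360,380:530,::-1]
A=np.zeros((540,800,3),np.uint8);A[:360,:400]=cv2.resize(s,(400,360),interpolation=2);A[:373,400:]=cv2.resize(t,(400,373),interpolation=2);cv2.imwrite("pics/g1.png",A[:373])
E
```

```text
t: 2.85
tool_pos: [0.4721, -0.281, 0.1471]
tool_rot: [-2.971, -0.43, -0.676]
contact_force: [1.0, 0.1, -0.5]
opening: 0.0852
grip_force: 0.0
t: 3.22
tool_pos: [0.4807, -0.2791, 0.1303]
tool_rot: [-2.972, -0.43, -0.679]
contact_force: [-0.5, 0.2, 0.6]
opening: 0.0856
grip_force: 0.0
turn [ 0.011  0.017 -0.003] shift after turn [-0.041 -0.016  0.066] shift now [-0.041 -0.016  0.066]
pos [ 0.481 -0.279  0.13 ] y [ 0.283 -0.959  0.001] z [ 0.416  0.122 -0.901] F [-0.46   0.216  0.626] t 3.225 open 0.08557256320456878 grip 0.0
```

View pics/g1.png

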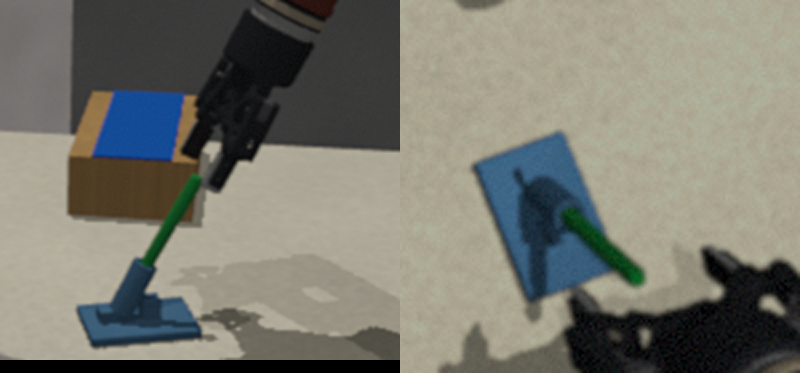

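The picture shows the fingertips just beyond the shaper's top, at about (436,152) in side and with their midpoint near (475,326) in top, so they are not around the rod. I'll project the reported TCP to check this.

Run:
```python
from h import *
from station import viewer,status
o=status.get_obs();p=o["tool_pos"];M=R.from_rotvec(o["tool_rot"]).as_matrix();z=M[:,2];y=M[:,1]
for n in("side","top"):
    d=viewer.get_image(n)
    print(n,d["rvec"],d["tvec"],d["fovy"],"tcp",proj(d,p),"tips",proj(d,p-.013*z+.05*y),proj(d,p-.013*z-.05*y),"body",proj(d,p-.073*z))
print(o["t"],o["q"])
```

```text
side [ 0.251 -2.612  1.506] [0.617 0.144 1.001] 42.677382922073264 tcp [417.309 164.954] tips [415.035 150.307] [426.136 169.382] body [434.995 133.791]
top [ 2.102 -2.129  0.21 ] [-0.013  0.645  0.853] 57.50603843073754 tcp [458.676 313.306] tips [487.036 308.028] [436.206 324.261] body [477.006 330.317]
3.325 [-0.893 -0.24   2.055  0.448  1.18   0.248]
```

Run:
```python
from h import *
from station import viewer,status
D=pickle.load(open("d0.pkl","rb"))
print(proj(D["side"],[.221,-.584,.198]), proj(D["side"],[.221,-.584,.211]),proj(D["top"],[.221,-.584,.198]))
o=status.get_obs();p=o["tool_pos"];M=R.from_rotvec(o["tool_rot"]).as_matrix()
out=[]
for n,(x0,y0) in(("side",(380,80)),("top",(420,250))):
    d=viewer.get_image(n);im=d["img"][...,::-1].copy();k=4
    c=cv2.resize(im[y0:y0+110,x0:x0+100],(400,440),interpolation=2)
    c=np.clip(c.astype(float)*1.6,0,255).astype(np.uint8)
    for q in (p,p-.019*M[:,2],p-.013*M[:,2]+.0425*M[:,1],p-.013*M[:,2]-.0425*M[:,1]):
        u=(proj(d,q)-[x0,y0])*k; cv2.circle(c,tuple(int(v) for v in u),3,(255,0,255),-1)
    out.append(c)
o2=[cv2.resize(D["side"]["img"][0:110,500:600,::-1],(400,440))]
cv2.imwrite("pics/g2.png",np.hstack(out))
m=D["side"]["img"][0:110,520:590].astype(int).sum(2)<90;print([(r,np.nonzero(m[r])[0]+520) for r in(60,70,75,78,82)])
```

```text
[539.649  94.559] [540.55   89.075] [673.046 473.975]
[(60, array([532, 533, 534, 535, 536, 537, 538, 539, 540, 551, 552, 553, 554,
       555, 556, 557, 558, 559, 560, 561, 562, 563, 564, 565, 566, 567])), (70, array([553, 554, 555, 556, 557, 558, 559])), (75, array([552, 553, 554, 555, 556, 557, 558])), (78, array([], dtype=int64)), (82, array([], dtype=int64))]
```

View pics/g2.png

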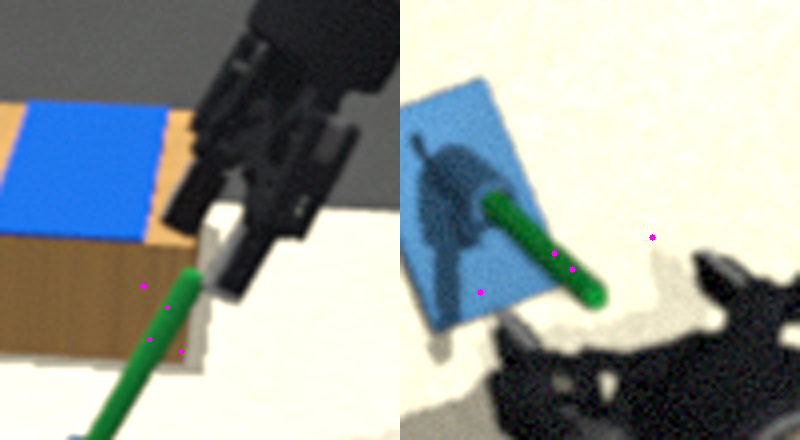

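The predicted points lie on the rod, but the imaged fingertips don't match them. The fingertips are near (180,220) and (225,290) in the side half and near (705,260) and (505,325) in the top half. I'll triangulate them.

Run:
```python
from h import *
from station import status
D=pickle.load(open("d0.pkl","rb"));s,t=D["side"],D["top"]
o=status.get_obs();p=o["tool_pos"];M=R.from_rotvec(o["tool_rot"]).as_matrix()
S=lambda u,v:(380+u/4,80+v/4);T=lambda u,v:(420+(u-400)/4,250+v/4)
A,ea=tri(s,S(182,222),t,T(712,262));B,eb=tri(s,S(225,290),t,T(507,325))
print(A,ea,B,eb,"mid-tcp world",(A+B)/2-p,"in tool",M.T@((A+B)/2-p),"A-B in tool",M.T@(A-B))
```

```text
[ 0.473 -0.336  0.175] 5.029582948388062 [ 0.447 -0.243  0.176] 4.583188522694238 mid-tcp world [-0.021 -0.01   0.044] in tool [-0.001  0.003 -0.05 ] A-B in tool [-0.002  0.097  0.   ]
```

Laterally the fingers straddle the rod. Along the tool axis they sit about 37 mm farther back than the reported TCP implies, and the start picture shows the same. Going 20 mm deeper is safe either way, so I'll do that, close gently and check.

```bash
python3 -m jog '[[0,0,0,0,0,0.35,1],[0,0,0,0,0,0.35,1],[0,0,0,0,0,0,1]]'
python3 -m jog '[[0,0,0,0,0,0,-1],[0,0,0,0,0,0,-1],[0,0,0,0,0,0,-1],[0,0,0,0,0,0,-1],[0,0,0,0,0,0,-1]]' 25
python3 - <<'E'
from h import *
from station import viewer,status
o=status.get_obs();p=o["tool_pos"];M=R.from_rotvec(o["tool_rot"]).as_matrix();print(p)
out=[]
for n,(x0,y0) in(("side",(370,90)),("top",(420,250))):
    d=viewer.get_image(n);im=d["img"][...,::-1].copy();k=4
    c=cv2.resize(im[y0:y0+110,x0:x0+100],(400,440),interpolation=2)
    c=np.clip(c.astype(float)*1.6,0,255).astype(np.uint8)
    for q in (p,p-.019*M[:,2]):
        u=(proj(d,q)-[x0,y0])*k; cv2.circle(c,tuple(int(v) for v in u),3,(255,0,255),-1)
    out.append(c)
cv2.imwrite("pics/g3.png",np.hstack(out))
E
```

```text
t: 3.9
tool_pos: [0.4888, -0.2754, 0.1093]
tool_rot: [-2.97, -0.429, -0.676]
contact_force: [-0.6, 0.7, -0.5]
opening: 0.0855
grip_force: 0.0
t: 4.53
tool_pos: [0.4892, -0.2761, 0.1115]
tool_rot: [-2.971, -0.43, -0.679]
contact_force: [-2.0, 2.0, 2.3]
opening: 0.0139
grip_force: 24.3
[ 0.489 -0.276  0.111]
```

View pics/g3.png

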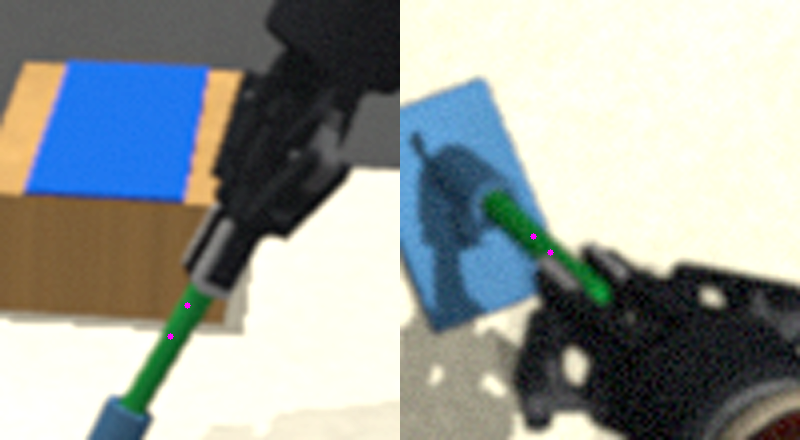

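It holds the rod: the opening is 14 mm, and the pads cover the rod's top with the fingertips at about (200,293) in the side crop. I'll firm the grip, draw the shaper out along its axis, bring it upright and carry it towards the block.

```bash
python3 -m jog '[[0,0,0,0,0,0,-1],[0,0,0,0,0,-0.4,-1],[0,0,0,0,0,-0.6,-1],[0,0,0,0,0,-0.6,-1],[0,0,0,0,0,-0.7,-1]]' 60
python3 -m jog '[[0,0,0,0,0,-0.7,-1],[0,0,0,0,0,-0.7,-1],[0,0,0,0,0,0,-1]]'
python3 - <<'E'
from h import *
F=frame([0,0,-1],[-.05,-.9987,0]); plan(F,np.array([.509,.1836,.24]))
E
```

```text
t: 5.25
tool_pos: [0.46, -0.2858, 0.1751]
tool_rot: [-2.974, -0.429, -0.68]
contact_force: [-0.1, -0.2, -0.6]
opening: 0.0132
grip_force: 58.4
t: 5.62
tool_pos: [0.4433, -0.2921, 0.2146]
tool_rot: [-2.977, -0.43, -0.684]
contact_force: [-0.1, -0.7, -1.0]
opening: 0.0134
grip_force: 58.4
turn [-0.788 -5.129  3.791] shift after turn [  1.395 -15.945  -0.845] shift now [  6.317 -14.594   2.005]
pos [ 0.443 -0.292  0.215] y [ 0.281 -0.96   0.007] z [ 0.42   0.116 -0.9  ] F [-0.126 -0.659 -0.989] t 5.625 open 0.013392314764464635 grip 58.44615940319272
```

```bash
python3 -m jog '[[-0.13,-0.85,0.63,0,0,-0.3,-1],[-0.13,-0.85,0.63,0,0,-0.3,-1],[-0.13,-0.85,0.63,0,0,-0.25,-1],[-0.13,-0.85,0.63,0,0,0,-1],[-0.13,-0.85,0.63,0,0,0,-1]]'
python3 -m jog '[[-0.13,-0.85,0.63,0,0,0,-1],[0,0,0,0.1,-0.9,0,-1],[0,0,0,0.1,-0.9,0,-1],[0,0,0,0.1,-0.9,0,-1],[0,0,0,0.1,-0.9,0,-1]]'
python3 -m jog '[[0,0,0,0.1,-0.9,0,-1],[0,0,0,0.1,-0.9,0,-1],[0,0,0,0.1,-0.9,0,-1],[0,0,0,0.1,-0.9,0,-1],[0,0,0,0.1,-0.9,0,-1]]'
python3 -m jog '[[0,0,0,0.1,-0.9,0,-1],[0,0,0,0.1,-0.9,0,-1],[0,0,0,0.1,-0.9,0,-1],[0,0,0,0.1,-0.9,0,-1],[0,0,0,0.1,-0.9,0,-1]]'
python3 -m jog '[[0,0,0,0.1,-0.8,0,-1],[0,0,0,0.1,-0.8,0,-1],[0,0,0,0,0,0,-1]]'
python3 - <<'E'
from h import *
F=frame([0,0,-1],[-.05,-.9987,0]); plan(F,np.array([.509,.1836,.24]))
E
```

```text
t: 6.25
tool_pos: [0.434, -0.2925, 0.2347]
tool_rot: [-3.125, -0.009, -0.112]
contact_force: [-0.0, 0.8, 0.2]
opening: 0.0133
grip_force: 58.4
t: 6.88
tool_pos: [0.451, -0.1843, 0.2349]
tool_rot: [-3.134, 0.074, 0.002]
contact_force: [0.3, -0.9, 0.1]
opening: 0.0135
grip_force: 58.5
t: 7.5
tool_pos: [0.4724, -0.0502, 0.2358]
tool_rot: [-3.134, 0.074, 0.002]
contact_force: [0.2, -0.2, 0.2]
opening: 0.0132
grip_force: 58.5
t: 8.12
tool_pos: [0.4937, 0.084, 0.2366]
tool_rot: [-3.134, 0.074, 0.002]
contact_force: [0.2, 0.2, -0.2]
opening: 0.0133
grip_force: 58.5
t: 8.5
tool_pos: [0.5018, 0.1317, 0.2368]
tool_rot: [-3.135, 0.07, 0.003]
contact_force: [0.2, 0.1, -0.5]
opening: 0.0131
grip_force: 58.6
turn [-0.07   0.022  0.059] shift after turn [ 0.153 -1.739 -0.105] shift now [ 0.161 -1.739 -0.095]
pos [0.502 0.132 0.237] y [-0.045 -0.999 -0.006] z [-0.002  0.006 -1.   ] F [ 0.24   0.145 -0.503] t 8.5 open 0.01313280383676928 grip 58.588019489197904
```

```bash
python3 -m jog '[[-0.07,0,0.06,0.08,-0.87,0,-1],[0,0,0,0.08,-0.87,0,-1],[0,0,0,0,0,0,-1]]'
python3 - <<'E'
from h import *
from station import viewer,status
F=frame([0,0,-1],[-.05,-.9987,0]); plan(F,np.array([.509,.1836,.24]))
out=[]
for n,(x0,y0) in(("side",(320,190)),("top",(160,230))):
    d=viewer.get_image(n)
    c=cv2.resize(d["img"][y0:y0+150,x0:x0+100,::-1],(400,600),interpolation=2)
    out.append(np.clip(c.astype(float)*1.5,0,255).astype(np.uint8))
    for q in([.509,.1836,.065],[.509,.1836,.143],[.509,.1836,.24]):print(n,(proj(d,q)-[x0,y0])*4+[400*(n=="top"),0])
cv2.imwrite("pics/h1.png",np.hstack(out))
E
```

```text
t: 8.88
tool_pos: [0.5092, 0.1828, 0.2372]
tool_rot: [3.14, -0.08, -0.003]
contact_force: [0.6, -0.5, -0.2]
opening: 0.0134
grip_force: 58.7
turn [ 0.005  0.02  -0.011] shift after turn [-0.009 -0.026 -0.093] shift now [-0.01  -0.026 -0.093]
pos [0.509 0.183 0.237] y [-0.051 -0.999  0.   ] z [-0.002 -0.    -1.   ] F [ 0.583 -0.537 -0.223] t 8.875 open 0.013416480780329679 grip 58.703121161324816
side [218.482 554.538]
side [224.505 379.395]
side [232.795 138.323]
top [640.127 291.882]
top [602.188 283.74 ]
top [543.749 271.197]
```

View pics/h1.png

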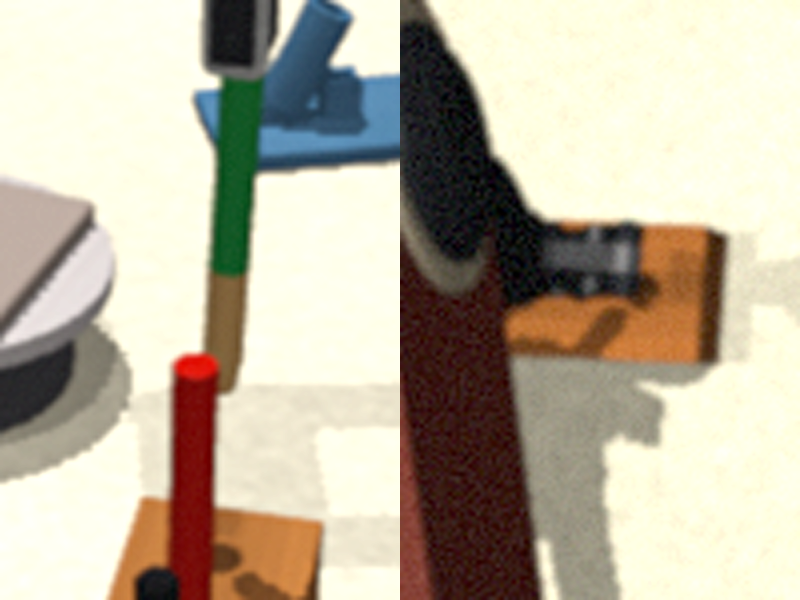

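The shaper hangs over the hole: its foot is at (225,387) and the handle at (242,75) in the side half, leaning about 1 degree towards the robot. I'll correct that and lower it, watching the force.

```bash
python3 -m jog '[[0,-0.23,0,0.06,-0.02,0,-1],[0,0,0,0,0,0.7,-1],[0,0,0,0,0,0.7,-1],[0,0,0,0,0,0.7,-1],[0,0,0,0,0,0.3,-1]]'
python3 -m jog '[[0,0,0,0,0,0.2,-1],[0,0,0,0,0,0.2,-1],[0,0,0,0,0,0.2,-1]]'
python3 - <<'E'
from h import *
from station import viewer,status
F=frame([0,0,-1],[-.05,-.9987,0]); plan(F,np.array([.511,.1836,.108]))
d=viewer.get_image("side");y0,x0=190,300
c=cv2.resize(d["img"][y0:y0+150,x0:x0+100,::-1],(400,600),interpolation=2)
cv2.imwrite("pics/h2.png",np.clip(c.astype(float)*1.5,0,255).astype(np.uint8))
E
```

```text
t: 9.6
tool_pos: [0.5081, 0.1829, 0.1626]
tool_rot: [3.14, -0.082, -0.04]
contact_force: [0.9, 0.4, -0.4]
opening: 0.0132
grip_force: 58.7
t: 9.98
tool_pos: [0.5098, 0.1834, 0.1481]
tool_rot: [-3.139, 0.082, 0.031]
contact_force: [0.4, 0.8, -1.2]
opening: 0.0129
grip_force: 58.7
turn [-0.006  0.228 -0.025] shift after turn [ 0.041 -0.009  1.336] shift now [ 0.067 -0.008  1.335]
pos [0.51  0.183 0.148] y [-0.052 -0.999 -0.001] z [-0.02   0.002 -1.   ] F [ 0.381  0.751 -1.152] t 9.975 open 0.012870036983454607 grip 58.68458149239814
```

View pics/h2.png

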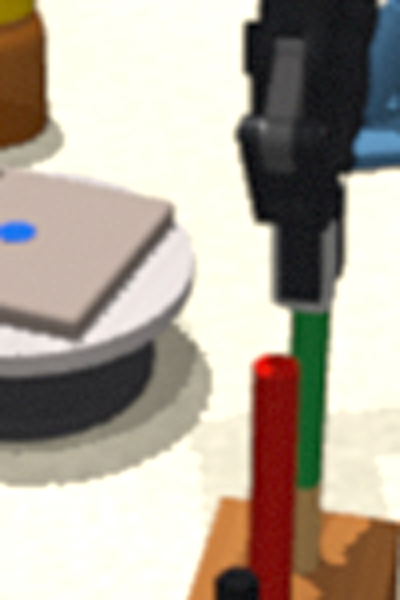

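```bash
python3 -m jog '[[0,0,0,0.05,0,0,-1],[0,0,0,0,0,0.15,-1],[0,0,0,0,0,0.15,-1],[0,0,0,0,0,0.15,-1],[0,0,0,0,0,0,-1]]'
python3 -m jog '[[0,0,0,0,0,0.15,-1],[0,0,0,0,0,0.15,-1],[0,0,0,0,0,0.15,-1],[0,0,0,0,0,0,-1]]'
```

```text
t: 10.65
tool_pos: [0.51, 0.1831, 0.1334]
tool_rot: [-3.14, 0.082, 0.035]
contact_force: [-0.5, 0.6, -0.6]
opening: 0.013
grip_force: 58.7
t: 11.15
tool_pos: [0.5098, 0.1832, 0.12]
tool_rot: [-3.14, 0.082, 0.035]
contact_force: [-0.0, 1.1, -0.7]
opening: 0.013
grip_force: 58.7
```

It slides in freely. I'll continue to the floor.

```bash
python3 -m jog '[[0,0,0,0,0,0.15,-1],[0,0,0,0,0,0.1,-1],[0,0,0,0,0,0,-1]]'
python3 -m jog '[[0,0,0,0,0,0.08,-1],[0,0,0,0,0,0.05,-1],[0,0,0,0,0,0,-1]]'
python3 -m jog '[[0,0,0,0,0,0.05,-1],[0,0,0,0,0,0.05,-1],[0,0,0,0,0,0,-1]]'
python3 - <<'E'
from h import *
from station import viewer
D=pickle.load(open("d0.pkl","rb"));
d=viewer.get_image("side");y0,x0=200,300
c=cv2.resize(d["img"][y0:y0+150,x0:x0+100,::-1],(400,600),interpolation=2)
cv2.imwrite("pics/h3.png",np.clip(c.astype(float)*1.5,0,255).astype(np.uint8))
im=d["img"].astype(int);g=(im[...,1]-im[...,0]>25)&(im[...,1]-im[...,2]>20);y,x=np.nonzero(g);print(y.min(),y.max(),x[y==y.max()].mean(),x[y==y.min()+1].mean())
for z in(.06,.065,.08,.1):print(z,proj(d,[.509,.1836,z]))
E
```

```text
t: 11.52
tool_pos: [0.5098, 0.1832, 0.1127]
tool_rot: [-3.14, 0.082, 0.035]
contact_force: [-0.2, 0.5, 0.3]
opening: 0.013
grip_force: 58.7
t: 11.9
tool_pos: [0.5099, 0.1832, 0.1091]
tool_rot: [-3.14, 0.082, 0.034]
contact_force: [-0.3, -0.6, -0.8]
opening: 0.013
grip_force: 58.7
t: 12.28
tool_pos: [0.5106, 0.1834, 0.1073]
tool_rot: [-3.139, 0.082, 0.031]
contact_force: [-1.2, 0.1, 4.4]
opening: 0.013
grip_force: 59.2
293 332 375.0 377.0
0.06 [374.528 331.313]
0.065 [374.621 328.634]
0.08 [374.9   320.509]
0.1 [375.28  309.462]
```

It is bottomed: the force jumped by 4.4 N at the expected height, and the wood is below the block's top. I'll release it halfway open, clear the stylus, and go over it.

```bash
python3 -m jog '[[0,0,0,0,0,0,0],[0,0,0,0,0,0,0],[0,0,0,0,0,0,0],[0,0,0,0,0,0,0]]' 40
python3 -m jog '[[0,0.2,0,0,0,-0.5,0],[0,0,0,0,0,-0.8,0],[0,0,0,0,0,-0.9,0],[0,0,0,0,0,-0.9,0],[0,0,0,0,0,-0.6,0]]'
python3 -m jog '[[0,0,0,0.05,-1,0,0],[0,0,0,0.05,-0.9,0,0],[0,0,0,0,0,0,0]]'
python3 - <<'E'
from h import *
from station import viewer
F=frame([0,0,-1],[-.05,-.9987,0]); plan(F,np.array([.5127,.243,.115]))
d=viewer.get_image("side");y0,x0=180,300
im=d["img"].astype(int);r=(im[...,0]>90)&(im[...,1]<40)&(im[...,2]<40);r[:,:340]=0;r[:,400:]=0;r[:260]=0;y,x=np.nonzero(r);print(y.min(),y.max(),[x[y==k].mean() for k in (y.min()+3,300,320,340)])
print([proj(d,[.5127,.243,z]) for z in(.19,.15,.1)])
g=(im[...,1]-im[...,0]>25)&(im[...,1]-im[...,2]>20);y,x=np.nonzero(g);print("green rows",y.min(),y.max(),proj(d,[.509,.1836,.17]))
E
```

```text
t: 12.82
tool_pos: [0.5097, 0.1832, 0.1059]
tool_rot: [-3.14, 0.082, 0.034]
contact_force: [-0.3, 0.9, -0.2]
opening: 0.0427
grip_force: 0.0
t: 13.45
tool_pos: [0.5112, 0.1834, 0.2201]
tool_rot: [-3.14, 0.082, 0.001]
contact_force: [-0.9, 1.2, -0.1]
opening: 0.0428
grip_force: 0.0
t: 13.82
tool_pos: [0.5164, 0.2411, 0.2175]
tool_rot: [-3.14, 0.079, 0.006]
contact_force: [-1.0, -0.8, 0.3]
opening: 0.0426
grip_force: 0.0
turn [-0.002  0.044 -0.002] shift after turn [-0.125 -0.059  3.415] shift now [-0.112 -0.058  3.416]
pos [0.516 0.241 0.217] y [-0.05  -0.999 -0.   ] z [-0.004  0.    -1.   ] F [-1.031 -0.784  0.29 ] t 13.825 open 0.04259917985169944 grip 0.0
279 284 [np.float64(367.5), np.float64(nan), np.float64(nan), np.float64(nan)]
[array([368.677, 280.105]), array([368.001, 305.217]), array([367.2  , 334.925])]
green rows 267 332 [376.68  268.761]<stdin>:5: RuntimeWarning: Mean of empty slice.
  ret = ret.dtype.type(ret / rcount)
```

```bash
python3 -m jog '[[0,0.04,0,-0.11,-0.06,0.3,0],[0,0,0,0,0,0.7,0],[0,0,0,0,0,0.7,0],[0,0,0,0,0,0.7,0],[0,0,0,0,0,0.7,0]]'
python3 -m jog '[[0,0,0,0,0,0.32,0],[0,0,0,0,0,0,0],[0,0,0,0,0,0,-1],[0,0,0,0,0,0,-1],[0,0,0,0,0,0,-1]]' 70
python3 -m jog '[[0,0,0,0,0,0,-1],[0,0,0,0,0,0,-1]]'
```

```text
t: 14.5
tool_pos: [0.5129, 0.2416, 0.1221]
tool_rot: [3.14, -0.083, -0.002]
contact_force: [-0.5, 0.1, -0.3]
opening: 0.0426
grip_force: 0.0
t: 15.12
tool_pos: [0.5141, 0.2428, 0.116]
tool_rot: [-3.138, 0.082, -0.003]
contact_force: [-0.5, 3.2, 0.9]
opening: 0.0143
grip_force: 68.2
t: 15.38
tool_pos: [0.5141, 0.2428, 0.116]
tool_rot: [-3.138, 0.082, -0.003]
contact_force: [0.7, 3.5, 5.6]
opening: 0.0147
grip_force: 68.4
```

The stylus is gripped: opening 14.5 mm, grip 68 N. I'll lift it straight up past the shaper's top.

```bash
python3 -m jog '[[0,0,0,0,0,-0.4,-1],[0,0,0,0,0,-0.7,-1],[0,0,0,0,0,-0.8,-1],[0,0,0,0,0,-0.8,-1],[0,0,0,0,0,-0.8,-1]]'
python3 -m jog '[[0,0,0,0,0,-0.8,-1],[0,0,0,0,0,-0.8,-1],[0,0,0,0,0,-0.8,-1],[0,0,0,0,0,-0.3,-1],[0,0,0,0,0,0,-1]]'
python3 - <<'E'
from h import *
from station import viewer
D=pickle.load(open("d0.pkl","rb"))
dot,e=tri(D["side"],(303.5,247.5),D["top"],(316.42,228.02));print("dot",dot,e)
for n in D:print(n,atz(D[n],{"side":(303.5,247.5),"top":(316.42,228.02)}[n],.072))
u=az(45,177); B=np.array([dot[0],dot[1],.072+.032])
plan(frame(-u,[-.05,-.9987,0]),B+.099*u); print("via",B+.099*u)
d=viewer.get_image("side");im=d["img"].astype(int);y0,x0=180,320
cv2.imwrite("pics/s1.png",np.clip(1.5*cv2.resize(d["img"][y0:y0+150,x0:x0+150,::-1],(600,600),interpolation=2).astype(float),0,255).astype(np.uint8))
r=(im[...,0]>70)&(im[...,1]<35)&(im[...,2]<35);r[:,:340]=0;r[:,400:]=0;y,x=np.nonzero(r);print(y.min(),y.max(),[x[y==k].mean() for k in np.linspace(y.min()+3,y.max()-3,4).astype(int)])
E
```

```text
t: 16.0
tool_pos: [0.5126, 0.2406, 0.2201]
tool_rot: [3.137, -0.083, -0.004]
contact_force: [-1.1, 0.6, -1.3]
opening: 0.0142
grip_force: 68.4
t: 16.62
tool_pos: [0.5133, 0.2415, 0.3009]
tool_rot: [3.14, -0.083, -0.0]
contact_force: [0.6, -0.2, -1.3]
opening: 0.0145
grip_force: 68.4
dot [ 0.661 -0.014  0.072] 0.3718269501752723
side [ 0.662 -0.014  0.072]
top [ 0.661 -0.014  0.072]
turn [ 0.001  9.002 -0.018] shift after turn [-0.854  8.255  5.14 ] shift now [3.044 8.253 4.234]
pos [0.513 0.241 0.301] y [-0.053 -0.999  0.001] z [-0.    -0.001 -1.   ] F [ 0.619 -0.222 -1.269] t 16.625 open 0.014471214167786219 grip 68.39934468269348
via [ 0.591 -0.011  0.174]
184 252 [np.float64(372.625), np.float64(371.5), np.float64(370.375), np.float64(370.5)]
```

View pics/s1.png

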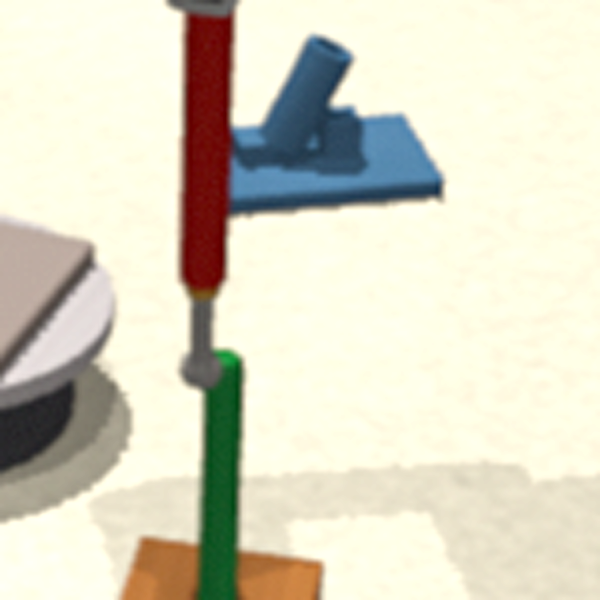

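The stylus is clear of the block, with its ball at (201,370) in the crop, above the upright shaper. I'll carry it over and tilt it while it is still high.

```bash
python3 -m jog '[[0,0,0,0.2,0.6,0,-1],[0,0,0,0.3,0.9,0,-1],[0,0,0,0.3,0.9,0,-1],[0,0,0,0.3,0.9,0,-1],[0,0,0,0.3,0.9,0,-1]]'
python3 -m jog '[[0,0,0,0.3,0.9,0,-1],[0,0,0,0.3,0.9,0,-1],[0,0,0,0.3,0.9,0,-1],[0,0,0,0.4,0.9,0,-1],[0,0,0,0.3,0.4,0,-1]]'
python3 -m jog '[[0,0.6,0,0,0,0,-1],[0,0.8,0,0,0,0,-1],[0,0.8,0,0,0,0,-1],[0,0.8,0,0,0,0,-1],[0,0.8,0,0,0,0,-1]]'
python3 -m jog '[[0,0.8,0,0,0,0,-1],[0,0.8,0,0,0,0,-1],[0,0.8,0,0,0,0,-1],[0,0.8,0,0,0,0,-1],[0,0.8,0,0,0,0,-1]]'
python3 -m jog '[[0,0.8,0,0,0,0,-1],[0,0.4,0,0,0,0,-1],[0,0,0,0,0,0,-1]]'
cat > fin.py <<'E'
from h import *
u=az(45,177); B=np.array([.661,-.0145,.072+.032])
plan(frame(-u,[-.05,-.9987,0]),B+.099*u)
E
python3 fin.py
```

```text
t: 17.3
tool_pos: [0.5485, 0.1116, 0.2993]
tool_rot: [3.14, -0.083, -0.004]
contact_force: [-0.2, -0.5, -1.0]
opening: 0.0144
grip_force: 68.4
t: 17.92
tool_pos: [0.5901, -0.0107, 0.2994]
tool_rot: [3.14, -0.086, -0.004]
contact_force: [0.6, -0.5, 0.5]
opening: 0.0145
grip_force: 68.4
t: 18.55
tool_pos: [0.5901, -0.0085, 0.3]
tool_rot: [3.089, -0.081, 0.518]
contact_force: [0.5, -0.2, 0.3]
opening: 0.0143
grip_force: 68.3
t: 19.18
tool_pos: [0.59, -0.0085, 0.2999]
tool_rot: [2.944, -0.077, 1.043]
contact_force: [0.4, -0.6, -0.3]
opening: 0.0145
grip_force: 68.4
t: 19.55
tool_pos: [0.5898, -0.0085, 0.2996]
tool_rot: [2.884, -0.076, 1.192]
contact_force: [-0.2, -0.4, -0.6]
opening: 0.0141
grip_force: 68.4
turn [-0.002  0.021 -0.021] shift after turn [-2.929  0.072  2.994] shift now [-2.923  0.078  2.999]
pos [ 0.59  -0.008  0.3  ] y [-0.052 -0.999 -0.   ] z [ 0.705 -0.037 -0.708] F [-0.234 -0.446 -0.63 ] t 19.55 open 0.014127453390885782 grip 68.36462259292603
```

```bash
python3 -m jog '[[0,0,0,-0.5,0.07,0.5,-1],[0,0,0,-0.6,0,0.6,-1],[0,0,0,-0.6,0,0.6,-1],[0,0,0,-0.6,0,0.6,-1],[0,0,0,0,0,0,-1]]'
cat >> fin.py <<'E'
from station import viewer,status
o=status.get_obs();p=o["tool_pos"];z=R.from_rotvec(o["tool_rot"]).as_matrix()[:,2]
L=[];G={}
for n in("side","top"):
    d=viewer.get_image(n);G[n]=d;im=d["img"].astype(int)
    m=((im[...,0]>60)&(im[...,1]<.45*im[...,0])&(im[...,2]<.45*im[...,0])).astype(np.uint8)
    c=proj(d,p-.01*z)+0; far=proj(d,p+.06*z)
    cnt,lab,st,cen=cv2.connectedComponentsWithStats(m)
    ok=[k for k in range(1,cnt) if st[k,4]>60]; k=min(ok,key=lambda k:np.linalg.norm(cen[k]-(proj(d,p+.025*z))))
    y,x=np.nonzero(lab==k);v=cv2.fitLine(np.c_[x,y].astype(np.float32),2,0,.01,.01).ravel()
    pc=proj(d,p+.099*z)
    print(n,"pred ball",pc,"blob",cen[k],st[k],"pred dir",(far-c)/np.linalg.norm(far-c),"fit",v,"perp off at ball",np.cross(v[:2],pc-v[2:]))
    a,b=v[2:],v[2:]+20*v[:2]; cc,r1=ray(d,a);_,r2=ray(d,b);nn=np.cross(r1,r2);L.append((cc,nn/np.linalg.norm(nn)))
ax=np.cross(L[0][1],L[1][1]);ax/=np.linalg.norm(ax);ax*=np.sign(ax[2]);print("axis",ax,"tilt",np.degrees(np.arccos(ax[2])),"tool -z",-z)
N=np.array([L[0][1],L[1][1],ax]);q=np.linalg.solve(N,[L[0][1]@L[0][0],L[1][1]@L[1][0],ax@(p+.099*z)]);print("ball on fitted axis",q,"by arm",p+.099*z)
pickle.dump(G,open("g.pkl","wb"))
E
python3 fin.py 2>&1 | grep -v Warn
```

```text
t: 20.18
tool_pos: [0.5884, -0.0103, 0.1978]
tool_rot: [2.889, -0.076, 1.183]
contact_force: [-0.2, 1.2, -0.8]
opening: 0.0145
grip_force: 68.4
  print(n,"pred ball",pc,"blob",cen[k],st[k],"pred dir",(far-c)/np.linalg.norm(far-c),"fit",v,"perp off at ball",np.cross(v[:2],pc-v[2:]))
turn [-0.01   0.092 -0.028] shift after turn [-0.498  0.013  0.626] shift now [-0.493  0.015  0.63 ]
pos [ 0.588 -0.01   0.198] y [-0.052 -0.999 -0.001] z [ 0.701 -0.036 -0.713] F [-0.238  1.184 -0.849] t 20.175 open 0.014490665463990334 grip 68.36548447608948
side pred ball [304.582 220.538] blob [335.621 194.367] [316 176  41  37 354] pred dir [-0.763  0.646] fit [  0.76   -0.65  335.621 194.367] perp off at ball -0.2925311546861451
top pred ball [315.878 223.61 ] blob [314.272 256.499] [309 230  11  51 383] pred dir [ 0.07  -0.998] fit [  0.052  -0.999 314.272 256.499] perp off at ball -0.09127954529608395
axis [-0.699  0.026  0.715] tilt 44.38872604587872 tool -z [-0.701  0.036  0.713]
ball on fitted axis [ 0.657 -0.014  0.127] by arm [ 0.658 -0.014  0.127]
```

Arm and pictures agree to about 1 mm. I'll make the final descent, in small steps, then settle and check.

```bash
python3 -m jog '[[0,0.09,0,-0.2,0.01,0.25,-1],[0,0,0,-0.2,0,0.25,-1],[0,0,0,-0.1,0,0.12,-1],[0,0,0,0,0,0,-1],[0,0,0,0,0,0,-1]]'
cat >> fin.py <<'E'
for n in G:
    d=G[n];pr=proj(d,p+.065*z);print(n,"pred handle end",pr,"pred dot",proj(d,[.661,-.0145,.072]))
    im=d["img"].astype(int);m=(im[...,2]-im[...,0]>50);y,x=np.nonzero(m);k=np.hypot(x-proj(d,[.661,-.0145,.072])[0],y-proj(d,[.661,-.0145,.072])[1])<12;print("blue",x[k].mean(),y[k].mean(),k.sum())
im=G["side"]["img"].astype(int);g=(im[...,1]-im[...,0]>25)&(im[...,1]-im[...,2]>20);y,x=np.nonzero(g);print("shaper rows",y.min(),y.max(),x.min(),x.max(),"q",o["q"],"dq",np.abs(o["dq"]).max())
E
python3 fin.py 2>&1 | grep -v Warn
```

```text
t: 20.9
tool_pos: [0.5931, -0.011, 0.1797]
tool_rot: [2.878, -0.075, 1.206]
contact_force: [0.5, -0.3, -0.5]
opening: 0.0142
grip_force: 68.4
  print(n,"pred ball",pc,"blob",cen[k],st[k],"pred dir",(far-c)/np.linalg.norm(far-c),"fit",v,"perp off at ball",np.cross(v[:2],pc-v[2:]))
turn [-0.001 -0.094 -0.019] shift after turn [-0.181 -0.002  0.088] shift now [-0.182 -0.002  0.086]
pos [ 0.593 -0.011  0.18 ] y [-0.052 -0.999 -0.   ] z [ 0.712 -0.037 -0.701] F [ 0.507 -0.336 -0.47 ] t 20.9 open 0.014235071854640303 grip 68.3647084236145
side pred ball [301.76  228.556] blob [333.085 203.399] [313 186  41  35 343] pred dir [-0.778  0.629] fit [  0.775  -0.633 333.085 203.399] perp off at ball -0.32971479980272633
top pred ball [316.369 222.707] blob [314.787 255.793] [309 230  11  50 367] pred dir [ 0.069 -0.998] fit [  0.054  -0.999 314.787 255.793] perp off at ball -0.21555683192139474
axis [-0.71   0.03   0.704] tilt 45.29075194968373 tool -z [-0.712  0.037  0.701]
ball on fitted axis [ 0.663 -0.015  0.11 ] by arm [ 0.664 -0.015  0.11 ]
side pred handle end [314.798 218.016] pred dot [303.816 247.436]
blue 303.2647058823529 247.44117647058823 34
top pred handle end [315.724 232.061] pred dot [316.489 228.086]
blue 316.77777777777777 227.66666666666666 9
shaper rows 267 332 370 379 q [-0.2   -0.536  2.292  0.185  0.605  1.315] dq 0.00460878023993044
```

Ball is 38 mm above the tile and 3 mm too far in x, so I'll make a small final correction.

```bash
python3 -m jog '[[0,-0.05,0,-0.1,0,0.05,-1],[0,0,0,-0.09,0,0.05,-1],[0,0,0,0,0,0,-1],[0,0,0,0,0,0,-1],[0,0,0,0,0,0,-1]]'
python3 fin.py 2>&1 | grep -E "shift|axis|dq"
```

```text
t: 21.62
tool_pos: [0.5911, -0.0109, 0.1733]
tool_rot: [2.881, -0.075, 1.199]
contact_force: [-0.8, 0.5, -0.3]
opening: 0.0143
grip_force: 68.4
turn [-0.001 -0.039 -0.02 ] shift after turn [ 0.018 -0.002 -0.017] shift now [ 0.018 -0.002 -0.017]
axis [-0.707  0.031  0.707] tilt 45.01967330099164 tool -z [-0.709  0.037  0.705]
ball on fitted axis [ 0.661 -0.015  0.103] by arm [ 0.661 -0.015  0.103]
shaper rows 267 332 370 379 q [-0.2   -0.533  2.3    0.186  0.6    1.312] dq 0.0019014572488736518
```

```bash
python3 -c "
from station import finish_job;print(finish_job())"
```

```text
the job is handed in; nothing more can be done
None
```

The job is handed in at about 22 s: the shaper is released upright, all the way in the empty hole, and the stylus is held still at 45° with its ball centre about 31 mm above the blue dot.

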